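Put the cheese portioner's selector into third

TASK

With the fingertips only, push the selector lever of the cheese portioning machine through its H-shaped gate: across the cross lane to the right-hand side, then forward (away from the robot) until it is fully home in the third slot, the far right one marked with three rivets. Push the knob gently without gripping it, do not run it into the fourth slot (near right) on the way, and leave everything else on the counter undisturbed.

Things in the scene. Friction and masses are not known exactly. Their poses are not given: they have to be found in the camera images.
- machine: Cheese portioning machine fixed to the table: stainless gearbox 240 (x) x 260 (y) x 120 mm high. Origin: centre of its underside, on the table; x points forward (away from the robot), y left, z up; turned about z by up to 0.3 rad. The selector lever stands in the gate in the middle of its top. Forward of it (150 mm on from the origin) a cheese wheel rises to 160 mm; from 300 mm on a bar to 222 mm.
- gate_middle (a point): Middle of the H gate, on top of its 130 x 130 mm aluminium plate, 130 mm above the table; axes as machine. Cross lane along y, 18 mm wide. From each end of it slots 15 mm wide run forward and back along x, centre lines 26 mm left and right of the middle, ends 31 mm forward and back. Slots: first far left (1 rivet), second near left (2), third far right (3), fourth near right (4).
- pivot (a point): The lever's pivot, inside the gearbox under the middle of the gate, 20 mm above the table. The lever is a steel stem 10 mm in diameter with the knob on top, guided by the gate's edges. It starts on the left side, anywhere along the first slot, the left end of the cross lane or the second slot.
- knob (a point): Centre of the lever's black knob, an upright barrel 32 mm in diameter, 50 mm tall (25 above and below this point), 175 mm up the lever from the pivot: 186 to 195 mm above the table. It travels 40 mm fore and aft, up to 45 mm across, from the gate's middle; the slot ends are hard stops. 3 to 4 N here moves it and it stays where left; over 35 N is squeezing or forcing it.
- lever_across (a joint): Sideways tilt of the lever, rad: 0 upright, positive to the right (machine's -y), about +0.23 to +0.26 at the right end of the cross lane and -0.23 to -0.26 at the left end.
- lever_fore (a joint): Fore-and-aft tilt of the lever, rad: 0 in the middle of the cross lane, positive forward (machine's +x), about +0.23 at the far end of a slot and -0.23 at the near end. Within about 0.03 of 0 it is free to cross.
- pick_pot: small white ceramic pot of wooden tasting picks, 44 mm wide, 50 mm high (picks to 68 mm), standing on the gearbox's top near its far right corner; origin at its underside. Leave alone
- tag_stand: steel price-tag stand with a blank upright card, 44 mm wide, 50 mm high, on the gearbox's top near its near right corner; origin at its underside. Leave alone
- chutney_jar: glass jar with steel cap, 64 mm wide, 85 mm high, on the table left of the gearbox; origin at its underside. Leave alone
- waxed_cheese: round red waxed cheese 110 mm wide, 48 mm high, on the table right of the gearbox; origin at its underside. Leave alone
- cheese_block: pale cheese block 110 x 70 x 50 mm with a paper band, on the table left of the gearbox; origin at its underside. Leave alone
- cheese_knife: cheese knife 250 mm long with dark wooden handle, lying on the table right of the gearbox. Leave alone

How it is judged:
By the outcome, as a careful person would: the job done as asked, in the order asked, and still so for the second after the job is handed in, with the robot touching nothing.
It also fails if it takes over 53 s, if anything falls off the work surface, if the arm or the gripper's body presses on something with over 40 N, if the wrist force passes 120 N, or if a joint passes its speed limit or range.

ROBOT

A 6-joint arm with a two-finger parallel gripper is mounted at the origin on the work surface. World frame = base frame: x ahead of the robot, y to its left, z up, the work surface at z = 0. Lengths are in m, angles in rad, forces in N, time in s.
With the tool pointing down it reaches from about 0.35 to 0.85 m from the base axis. Payload 8.1 kg.
Tool frame: the origin (TCP) lies at the very end of the fingers, on their centre line; the grasp point (between the pads) lies 19 mm behind it (robot.pinch_z is the distance from the TCP to the grasp point, in m); y points along the fingers, x is the direction in which the jaws open and shut, and the axes are right-handed (so a half turn about y gives the same grasp; the last joint's range is limited). The gripper opens to 93 mm and grips with 3 to 60 N. Pads are 15 mm wide; open, the fingers measure 128 mm over their backs; the gripper's body (75 mm by 188 mm) begins 65 mm behind the grasp point.
Start: joints at [1.183, 0.13, 1.488, -0, 1.523, -0.085], TCP at [0.179, 0.573, 0.219] pointing down, gripper open.
Joint ranges: [-2.96, 2.96], [-0.89, 2.26], [0.02, 2.5], [-1.34, 4.48], [0, 2.73], [-2.66, 2.66]. Speed limits (rad/s): [2.39, 2.39, 2.79, 3.14, 3.14, 3.14].

INTERFACE

Orientations are given as a rotation vector (axis times angle).
In Python, from plant import robot gives the robot as it stands.
- The arm moves only by the shell command python3 -m inch 'ROWS' [FORCE]. ROWS is JSON, a list of rows, each a list of 5 numbers: the closure, from -1 (fully open) to 1 (shut), then the shift along the world's x, y, z in m, then the turn about the world's z in rad. A call has 1 to 8 rows; each row is the pose to reach, as a shift and turn from the pose measured when the call began; what a row does not reach only later rows make up. A row lasts 1/8 s, in which the tool goes at most 62.5 mm and 10.7 degrees, less where a joint would pass 70% of its speed; a pose out of reach is approached as far as the arm can. A call with a gripper value outside its range is refused whole. The fingers move at their own pace and stop on an object; FORCE is the grip in N (left out, the last holds). Time passes only in rows, so rows that repeat a pose let the fingers close. It gives the time, the measured TCP pose, the force and the opening at its end, in the units of the state.
- robot.read_state(): the state, without advancing time (a new reading comes with each control period).
- robot.read_camera(name): name is "side" or "top"; returns a dict with "color" (400x640x3 uint8, red, green, blue), "mtx" (3x3 intrinsics, pixels), "dist_coeffs" ([k1, k2, p1, p2, k3] as OpenCV has them; the pictures are not rectified), "R" (3x3) and "t" (3): a world point X has camera coordinates R X + t. Camera axes: x right, y down, z forward; pixel columns grow to the right and rows downward; lengths in m; the calibration is good to about 2 mm. A picture is of the moment at which its call begins. There is no depth.
- robot.close_job(): hands the job in, once; it reports no verdict.
The state is a dict: "t": time; "q": joint angles; "dq": joint speeds; "joint_torque": joint torques, N m; "tool_pos": TCP position; "orientation": TCP orientation; "force": force on the tool from outside, world axes, zero at the start; "wrist_torque": the same for the moment, N m; "opening": finger opening in m.
Only numpy, scipy, OpenCV 4.12 (cv2) and the standard library are available. Lean on these libraries where they do the work, as an engineer would, in place of code of your own. Each camera call takes 0.05 s, during which the arm holds its last target. There are 200 camera calls.

## Working session

There is one attempt and no reset: what is moved stays moved. The work goes in short steps, Python scripts to look and compute and a shell command to move; the robot and the scene stay as the last step left them, time stands still between calls to the robot, and variables do not carry over. Pictures are saved under pics/ and viewed, about 8 in all and at most 12, crops included, and the job is handed in when it is done.

```bash
ls; mkdir -p pics; cat > h.py <<'E'
import numpy as np, cv2
from plant import robot
def cam(n):
    return robot.read_camera(n)
def ray(c,u,v):
    p=cv2.undistortPoints(np.array([[[u,v]]],float),np.array(c["mtx"],float),np.array(c["dist_coeffs"],float))[0,0]
    R=np.array(c["R"]);o=-R.T@np.array(c["t"]);d=R.T@np.array([p[0],p[1],1.]);return o,d/np.linalg.norm(d)
def onz(c,u,v,z):
    o,d=ray(c,u,v);return o+d*(z-o[2])/d[2]
def cross(c1,p1,c2,p2):
    o1,d1=ray(c1,*p1);o2,d2=ray(c2,*p2)
    s=np.linalg.lstsq(np.c_[d1,-d2],o2-o1,rcond=None)[0]
    a=o1+s[0]*d1;b=o2+s[1]*d2;return (a+b)/2,np.linalg.norm(a-b)
def proj(c,X):
    R=np.array(c["R"]);return cv2.projectPoints(np.array(X,float).reshape(-1,1,3),cv2.Rodrigues(R)[0],np.array(c["t"],float),np.array(c["mtx"],float),np.array(c["dist_coeffs"],float))[0][:,0]
E
python3 - <<'E'
from h import *
for n in("top","side"):
    c=cam(n);cv2.imwrite(f"pics/{n}0.png",c["color"][...,::-1]);print(n,-np.array(c["R"]).T@c["t"],np.array(c["R"])[2])
print(robot.read_state())
E
```

```text
pics
top [0.4428741  0.04691273 1.01252428] [ 0.14975794  0.01577186 -0.98859689]
side [ 0.05221536 -0.45906752  0.94181684] [ 0.47145064  0.47663988 -0.7419897 ]
{'t': 0.1, 'q': array([ 1.18258913e+00,  1.31052954e-01,  1.48918954e+00, -1.90081794e-05,
        1.52300710e+00, -8.54022719e-02]), 'dq': array([-0.00055362, -0.0011205 , -0.00230931,  0.00127227,  0.0005689 ,
        0.00043244]), 'joint_torque': array([ 1.01004094e-03, -5.61339533e+01, -4.93095303e+01,  7.69551401e-02,
        2.90439703e-02, -1.77865837e-05]), 'tool_pos': array([0.17870724, 0.57222026, 0.21770136]), 'orientation': array([-1.33826969, -0.98226448,  0.98459518]), 'force': array([ 1.13014522, -0.43481954, -0.14903551]), 'wrist_torque': array([-0.02928272,  0.0062799 , -0.03123149]), 'opening': 0.09318399760118443}
```

View pics/top0.png

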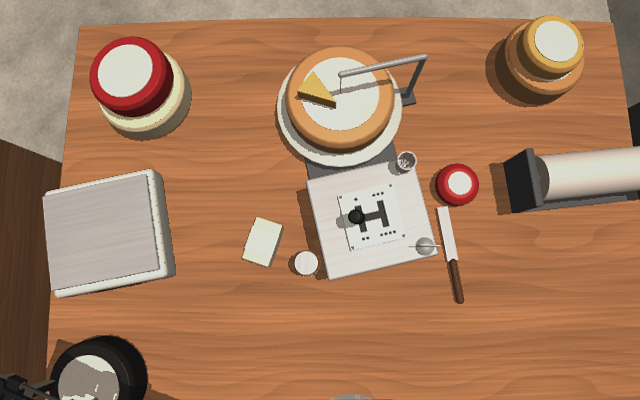

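View pics/side0.png

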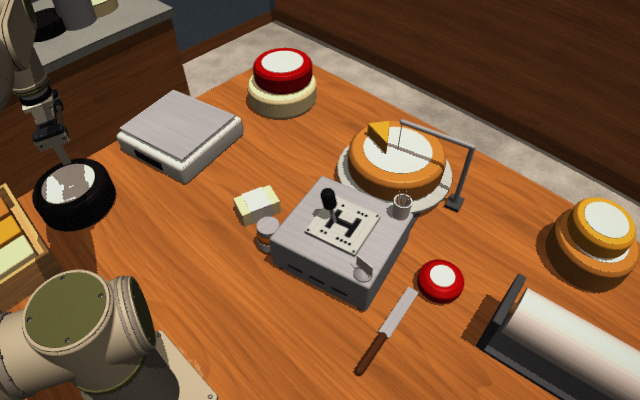

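The top view shows the gearbox around (370,220), the knob near (356,216) on the left, and the pot and tag stand on the right. I'll enlarge both views for measurement.

```bash
python3 - <<'E'
from h import *
a=cv2.imread("pics/top0.png")[140:290,290:450];b=cv2.imread("pics/side0.png")[170:310,260:420]
a=cv2.resize(a,(800,750),interpolation=cv2.INTER_CUBIC)
cv2.imwrite("pics/ta.png",cv2.resize(a,(640,600)))  # 4x, off 290,140
cv2.imwrite("pics/sa.png",cv2.resize(b,None,fx=4,fy=4,interpolation=cv2.INTER_CUBIC)) # off 260,170
E
```

```text
(no output)
```

View pics/ta.png

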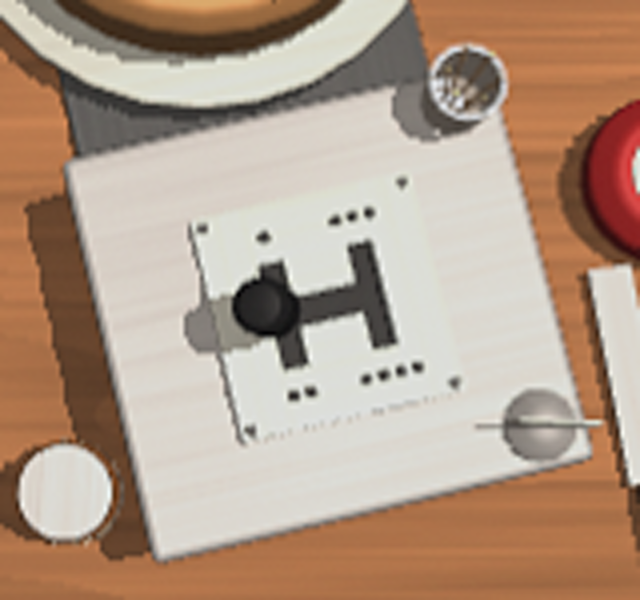

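View pics/sa.png

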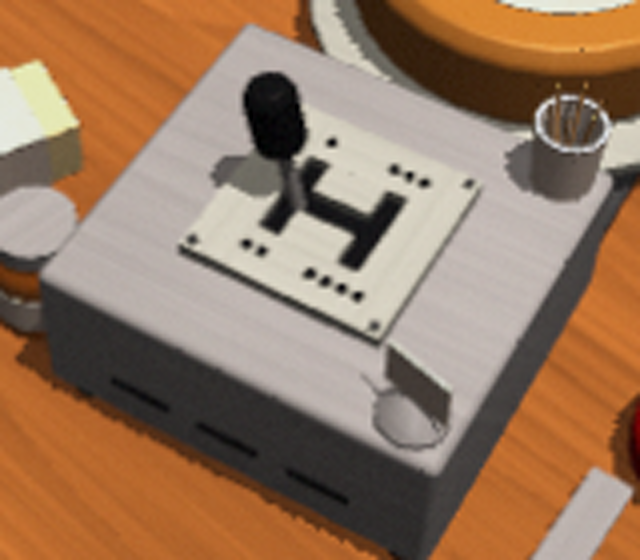

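```bash
cat > m.py <<'E'
from h import *
t=cam("top");s=cam("side")
T=lambda p:(290+(p[0]+.5)/4-.5,140+(p[1]+.5)/4-.5)
S=lambda p:(260+(p[0]+.5)/4-.5,170+(p[1]+.5)/4-.5)
ct=[(202,229),(402,183),(455,383),(250,432)];cs=[(333,108),(468,184),(374,325),(192,240)]
P=np.array([onz(t,*T(p),.13) for p in ct]);Q=np.array([onz(s,*S(p),.13) for p in cs])
print(P.round(4),Q.round(4))
G=np.array([onz(t,*T(p),.12) for p in [(68,162),(495,85),(590,458),(160,560)]])
print("gb",G.round(4),G.mean(0),np.linalg.norm(G[0]-G[1]),np.linalg.norm(G[1]-G[2]))
for A in(P,G):
    f=(A[0]+A[1]-A[2]-A[3]);l=(A[0]+A[3]-A[1]-A[2]);print("mid",A.mean(0),"yaw",np.arctan2(f[1],f[0]),np.arctan2(-l[0],l[1]))
# slot ends tops/ bottoms
H=np.array([onz(t,*T(p),.13) for p in [(360,245),(384,344),(273,265),(294,366)]]);print("H",H.round(4),H.mean(0))
k,e=cross(t,T((266,306)),s,S((274,116)));print("knob",k,e)
yaw=np.arctan2(*(P[0]+P[1]-P[2]-P[3])[1::-1]);d=k-H.mean(0);c,n=np.cos(yaw),np.sin(yaw)
print("machine frame",c*d[0]+n*d[1],-n*d[0]+c*d[1])
for z in(.19,.215):print(onz(t,*T((266,306)),z))
pot=onz(t,*T((467,85)),.17);tag=onz(t,*T((540,425)),.125);print("pot,tag",pot,tag)
for X in(pot,tag):
    d=X-H.mean(0);print(c*d[0]+n*d[1],-n*d[0]+c*d[1])
E
python3 m.py
python3 - <<'E'
from scipy.spatial.transform import Rotation as R
print(R.from_rotvec([-1.33826969, -0.98226448,  0.98459518]).as_matrix().round(3))
E
```

```text
[[ 0.5952  0.0251  0.13  ]
 [ 0.6215 -0.0901  0.13  ]
 [ 0.5064 -0.117   0.13  ]
 [ 0.4794 -0.0009  0.13  ]] [[ 0.6113  0.0061  0.13  ]
 [ 0.6213 -0.0916  0.13  ]
 [ 0.5073 -0.1174  0.13  ]
 [ 0.48   -0.0031  0.13  ]]
gb [[ 0.637   0.1027  0.12  ]
 [ 0.6821 -0.1482  0.12  ]
 [ 0.464  -0.1946  0.12  ]
 [ 0.4082  0.0499  0.12  ]] [ 0.54783758 -0.04754142  0.12      ] 0.2548697004101807 0.2229049722541227
mid [ 0.55064647 -0.0457353   0.13      ] yaw 0.22517226615284452 0.2263498301737139
mid [ 0.54783758 -0.04754142  0.12      ] yaw 0.21830601433736782 0.20081147724164544
H [[ 0.5855 -0.0651  0.13  ]
 [ 0.5287 -0.0774  0.13  ]
 [ 0.5742 -0.0152  0.13  ]
 [ 0.5165 -0.0262  0.13  ]] [ 0.55122547 -0.04597586  0.13      ]
knob [ 0.54364621 -0.00713565  0.18822316] 0.00020016862998696144
machine frame 0.0012840882688829533 0.039551970220150695
[ 0.54334995 -0.00695659  0.19      ]
[ 0.54029607 -0.00531927  0.215     ]
pot,tag [ 0.66870422 -0.12166793  0.17      ] [ 0.48269822 -0.16546528  0.125     ]
0.09761297498413742 -0.10001125982163979
-0.09347624186029217 -0.10117261776000668
[[ 0.298 -0.001 -0.955]
 [ 0.955 -0.002  0.298]
 [-0.002 -1.     0.   ]]
```

Everything is consistent: gate middle is about (0.551,-0.046), yaw is 0.225 and the knob is at machine (0.00,+0.040). That puts it at the left end of the cross lane at z 0.188, with the two rays 0.2 mm apart. I'll approach left of the knob with the fingers shut, jaws along machine x.

```bash
python3 -m inch '[[1,0.02,-0.03,0.04,-0.13],[1,0.05,-0.08,0.06,-0.26],[1,0.08,-0.12,0.06,-0.39],[1,0.11,-0.17,0.06,-0.52],[1,0.14,-0.22,0.06,-0.65],[1,0.17,-0.26,0.06,-0.78],[1,0.20,-0.30,0.06,-0.91],[1,0.23,-0.35,0.06,-1.04]]' 20
```

```text
t: 1.2
tool_pos: [0.4094, 0.2211, 0.2779]
orientation: [-1.563, -0.175, 0.177]
force: [0.1, 1.2, -0.2]
opening: 0.0177
```

```bash
python3 -m inch '[[1,0.03,-0.04,0,0],[1,0.06,-0.09,0,0],[1,0.09,-0.14,0,0],[1,0.122,-0.18,0,0],[1,0.122,-0.18,-0.04,0],[1,0.122,-0.18,-0.07,0],[1,0.122,-0.18,-0.09,0],[1,0.122,-0.18,-0.09,0]]'; python3 - <<'E'
from h import *
t=cam("top");s=cam("side")
a=cv2.resize(t["color"][150:275,300:440,::-1],(400,357));b=cv2.resize(s["color"][150:275,260:400,::-1],(400,357))
cv2.imwrite("pics/c1.png",np.hstack([a,b]));st=robot.read_state();print(st["tool_pos"],st["force"],st["opening"])
E
```

```text
t: 2.2
tool_pos: [0.5302, 0.0413, 0.1863]
orientation: [-1.563, -0.173, 0.18]
force: [0.3, 0.1, 0.2]
opening: 0.0007
[0.53186095 0.04131998 0.18904957] [0.70642273 0.79456513 0.66127583] 0.0004422554552139212
```

View pics/c1.png

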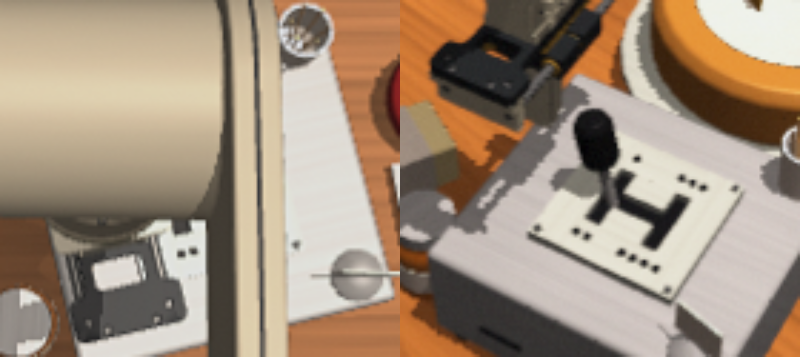

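The side view shows the shut fingertips in the air left of the knob, at crop (520,120) against the knob at (600,140). They are level with the knob and clear of everything. Machine-frame TCP is (0.000, 0.0895). Next I push right along (0.223,-0.975).

```bash
python3 -m inch '[[1,0.0022,-0.01,-0.003,0],[1,0.0042,-0.019,-0.004,0],[1,0.0062,-0.028,-0.004,0],[1,0.0082,-0.037,-0.004,0],[1,0.0102,-0.046,-0.004,0],[1,0.0123,-0.055,-0.004,0],[1,0.0143,-0.064,-0.004,0],[1,0.0163,-0.073,-0.004,0]]'; python3 - <<'E'
from h import *
s=cam("side")
cv2.imwrite("pics/c2.png",cv2.resize(s["color"][150:275,260:400,::-1],(560,500)));st=robot.read_state();print(st["tool_pos"],st["force"])
E
```

```text
t: 3.3
tool_pos: [0.5483, -0.0323, 0.1851]
orientation: [-1.563, -0.177, 0.176]
force: [-0.9, 3.5, 3.7]
opening: 0.0001
[ 0.54843273 -0.03336125  0.185007  ] [-0.37543035  0.35479354  1.32463231]
```

View pics/c2.png

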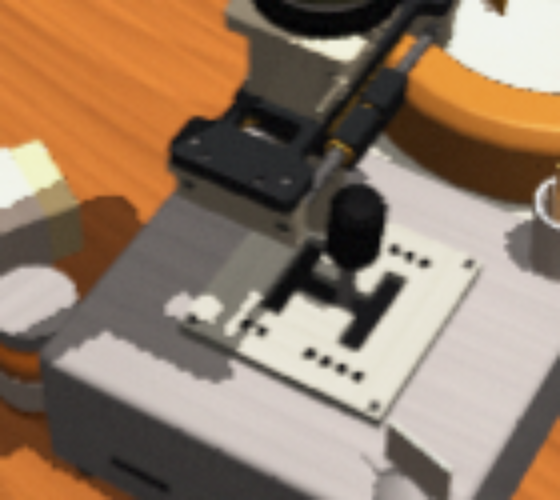

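The side view shows the lever in the cross lane just past the middle, knob at crop (356,225), with the fingertips flat on its left. I'll push about 29 mm more.

```bash
python3 -m inch '[[1,0.0013,-0.006,0,0],[1,0.0027,-0.012,0,0],[1,0.004,-0.018,0,0],[1,0.005,-0.022,0,0],[1,0.0056,-0.025,0,0],[1,0.006,-0.027,0,0]]'; python3 - <<'E'
from h import *
s=cam("side")
cv2.imwrite("pics/c3.png",cv2.resize(s["color"][150:275,260:400,::-1],(560,500)));st=robot.read_state();print(st["tool_pos"],st["force"])
d=st["tool_pos"][:2]-[.551,-.046];c,n=np.cos(.225),np.sin(.225);print(c*d[0]+n*d[1],-n*d[0]+c*d[1])
E
```

```text
t: 4.1
tool_pos: [0.5544, -0.0605, 0.1849]
orientation: [-1.564, -0.176, 0.176]
force: [-1.3, 2.8, -1.2]
opening: 0.0004
[ 0.55438649 -0.06067043  0.18486657] [-1.46829616  2.08501863 -1.07850921]
2.806772480220404e-05 -0.015056194411140412
```

View pics/c3.png

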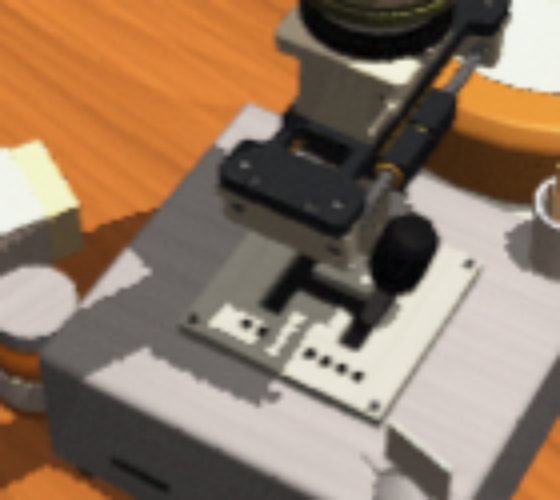

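The lever is at the right end of the lane, knob at (404,252). I'll push a few more mm to feel the stop.

```bash
python3 -m inch '[[1,0.0003,-0.0015,0,0],[1,0.0007,-0.003,0,0],[1,0.0007,-0.003,0,0]]'
```

```text
t: 4.53
tool_pos: [0.555, -0.0635, 0.1848]
orientation: [-1.564, -0.176, 0.176]
force: [-0.6, 3.0, -0.8]
opening: 0.0003
```

No rise yet: the reading is 3 N of sliding force, with the TCP at machine y -0.018, which is tilt of about 0.25. That is inside the slot's range, so I go round behind the knob.

```bash
python3 -m inch '[[1,-0.003,0.011,0,0],[1,-0.005,0.0225,0,0],[1,-0.03,0.017,0,0],[1,-0.0585,0.010,0,0],[1,-0.0585,0.010,0,0],[1,-0.0535,-0.013,0,0],[1,-0.0485,-0.0355,0,0],[1,-0.0485,-0.0355,0,0]]'; python3 - <<'E'
from h import *
s=cam("side")
cv2.imwrite("pics/c4.png",cv2.resize(s["color"][150:275,260:400,::-1],(560,500)));st=robot.read_state();print(st["tool_pos"],st["force"])
d=st["tool_pos"][:2]-[.551,-.046];c,n=np.cos(.225),np.sin(.225);print(c*d[0]+n*d[1],-n*d[0]+c*d[1])
E
```

```text
t: 5.52
tool_pos: [0.5073, -0.0997, 0.1851]
orientation: [-1.565, -0.175, 0.174]
force: [-0.6, -0.3, -0.2]
opening: 0.0004
[ 0.50705234 -0.09891353  0.18492556] [-0.61708299  0.24223744  0.13940847]
-0.05464526502846692 -0.04177479681508618
```

View pics/c4.png

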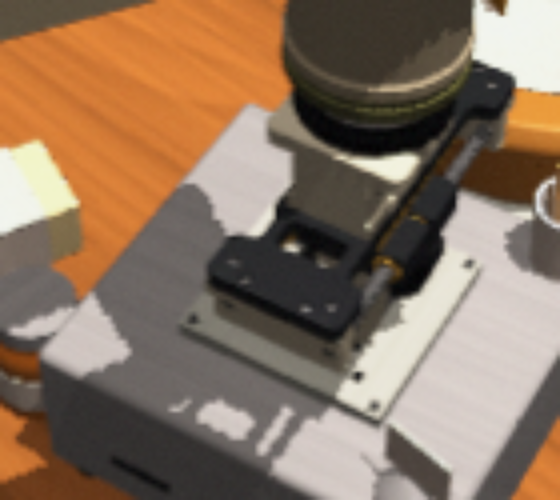

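The fingertips are now just behind the knob, which is still at the right lane end, partly hidden at (415,262). I push forward along (0.975,0.223).

```bash
python3 -m inch '[[1,0.008,0.0018,0,0],[1,0.015,0.0034,0,0],[1,0.022,0.005,0,0],[1,0.029,0.0066,0,0],[1,0.036,0.0082,0,0],[1,0.042,0.0096,0,0],[1,0.047,0.0107,0,0]]'
```

```text
t: 6.45
tool_pos: [0.5543, -0.088, 0.1848]
orientation: [-1.564, -0.175, 0.175]
force: [-4.1, 1.2, 3.6]
opening: 0.0005
```

```bash
python3 -m inch '[[1,0.003,0.0007,0,0],[1,0.006,0.0014,0,0],[1,0.0085,0.002,0,0]]'
```

```text
t: 6.82
tool_pos: [0.5627, -0.0859, 0.1845]
orientation: [-1.564, -0.175, 0.176]
force: [-3.6, 0.6, 0.3]
opening: 0.0004
```

```bash
python3 -m inch '[[1,0.002,0.0005,0,0],[1,0.004,0.0009,0,0],[1,0.004,0.0009,0,0]]'
```

```text
t: 7.2
tool_pos: [0.5668, -0.085, 0.1843]
orientation: [-1.563, -0.175, 0.176]
force: [-2.2, -0.1, -1.4]
opening: 0.0004
```

```bash
python3 -m inch '[[1,0.0015,0.0003,0,0],[1,0.003,0.0007,0,0],[1,0.003,0.0007,0,0]]'
```

```text
t: 7.58
tool_pos: [0.57, -0.0843, 0.1842]
orientation: [-1.564, -0.175, 0.176]
force: [-2.0, 0.1, -0.3]
opening: 0.0008
```

```bash
python3 -m inch '[[1,0.0015,0.0003,0,0],[1,0.003,0.0007,0,0],[1,0.003,0.0007,0,0]]'; python3 - <<'E'
from h import *
s=cam("side")
cv2.imwrite("pics/c5.png",cv2.resize(s["color"][150:275,260:400,::-1],(560,500)));st=robot.read_state();print(st["tool_pos"],st["force"])
d=st["tool_pos"][:2]-[.551,-.046];c,n=np.cos(.225),np.sin(.225);print(c*d[0]+n*d[1],-n*d[0]+c*d[1])
E
```

```text
t: 7.95
tool_pos: [0.5721, -0.0838, 0.1839]
orientation: [-1.564, -0.173, 0.177]
force: [-7.6, -0.3, 0.0]
opening: 0.0006
[ 0.572121   -0.08377521  0.18392821] [-7.85480098 -0.19728893 -0.55599385]
0.012160740068946064 -0.04153528657220694
```

View pics/c5.png

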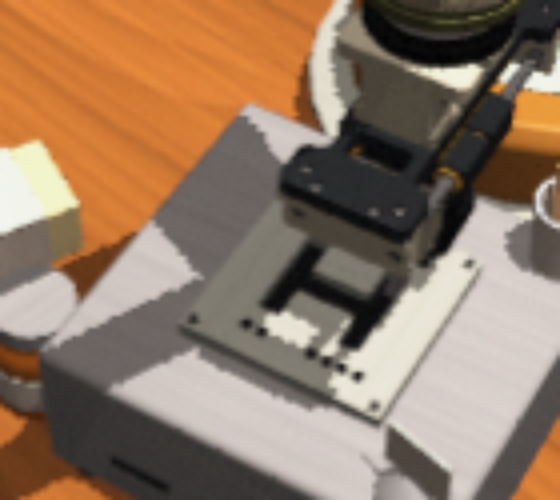

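Force has risen to 8 N and the tool lags its target, so this is the far stop. The lever stem is in the far right slot and the fourth slot is empty. I'll press slightly more to confirm, then back off, lift and look.

```bash
python3 -m inch '[[1,0.0015,0.0003,0,0],[1,0.0025,0.0006,0,0],[1,0.0025,0.0006,0,0]]'; python3 -m inch '[[1,-0.01,-0.0023,0,0],[1,-0.04,-0.009,0,0],[1,-0.06,-0.014,0,0],[1,-0.06,-0.014,0.05,0],[1,-0.06,-0.014,0.09,0],[1,-0.08,0.04,0.10,0],[1,-0.10,0.10,0.10,0],[1,-0.12,0.16,0.10,0]]'; python3 -m inch '[[1,-0.02,0.06,0,0],[1,-0.04,0.12,0,0],[1,-0.06,0.18,0,0],[1,-0.06,0.20,0,0],[1,-0.06,0.20,0,0]]'; python3 - <<'E'
from h import *
t=cam("top");s=cam("side")
a=cv2.resize(t["color"][150:275,300:440,::-1],(400,357));b=cv2.resize(s["color"][150:275,260:400,::-1],(400,357))
cv2.imwrite("pics/c6.png",np.hstack([a,b]));cv2.imwrite("pics/top6.png",t["color"][...,::-1]);cv2.imwrite("pics/side6.png",s["color"][...,::-1])
E
```

```text
t: 8.38
tool_pos: [0.5727, -0.0837, 0.1838]
orientation: [-1.564, -0.169, 0.18]
force: [-13.9, -1.2, 4.2]
opening: 0.0007
t: 9.38
tool_pos: [0.4533, 0.0763, 0.2849]
orientation: [-1.563, -0.171, 0.177]
force: [1.0, 0.7, 0.0]
opening: 0.0006
t: 10.0
tool_pos: [0.393, 0.278, 0.2853]
orientation: [-1.562, -0.175, 0.178]
force: [-0.7, -1.2, -0.2]
opening: 0.0004
```

View pics/c6.png

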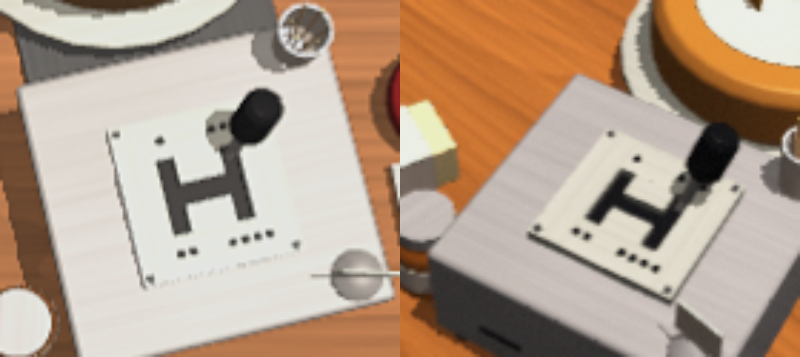

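Lever is at the far right: top crop knob (256,117), side crop (712,152), stem at the far end of slot 3. The pot and tag stand look unmoved. I'll check this numerically, along with the other items.

```bash
python3 - <<'E'
from h import *
t=cam("top");s=cam("side");k=140/400
k3,e=cross(t,(300+256*k,150+117*k),s,(260+312*k,150+152*k))
d=k3-[.551,-.046,0];c,n=np.cos(.225),np.sin(.225);f,l=c*d[0]+n*d[1],-n*d[0]+c*d[1]
print("knob",k3,e,"fore",f,"left",l,"tilts",np.arctan2(f,k3[2]-.02),np.arctan2(-l,k3[2]-.02))
a=cv2.imread("pics/top0.png").astype(int);b=cv2.imread("pics/top6.png").astype(int);D=np.abs(a-b).max(2)
for nme,(x,y,w,h) in dict(pot=(394,150,25,25),tag=(408,234,30,25),red=(434,160,48,48),knife=(437,205,30,100),block=(240,215,45,52),jar=(293,248,27,30)).items(): print(nme,(D[y:y+h,x:x+w]>40).sum())
E
```

```text
knob [ 0.59899654 -0.0807881   0.18434553] 0.001798746059839979 fore 0.03902529802772006 left -0.04461956928638915 tilts 0.2331408287331176 0.26510800924784583
pot 0
tag 0
red 0
knife 0
block 0
jar 0
```

```bash
python3 -c "
from plant import robot
print(robot.close_job())"
```

```text
the job is handed in; nothing more can be done
None
```

The lever is fully home in the third slot, the far right one with three rivets, and the job is handed in at about 10 s of the 53 s allowed. I pushed it with the closed fingertips, without gripping: right along the cross lane, then from behind the knob forward to the hard stop. After that I drew back clear of everything.

- **Forces:** the lever slid at about 3–4 N, and I pressed it to about 14 N on the far stop to confirm it was home; the limit is 35 N. I did not feel a stop at the right end of the lane. I judged that end from the tool position and the picture.
- **Lever position:** the last measurement put the knob 39 mm forward and 45 mm right of the gate's middle. That gives tilts of about +0.233 fore and +0.265 across, against expected values of 0.23 and 0.23–0.26. The across figure is slightly over, and the knob height came out at 184 mm against 186–195 mm. The two camera rays disagreed by 1.8 mm, so I put both down to measurement error.
- **Fourth slot:** it was empty in the last pictures, and the lever did not enter it in any picture I took.
- **Other items:** comparing the top view before and after, no pixels changed around the pot, tag stand, jar, waxed cheese, cheese block or knife.

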